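Stir the sieve and clip the stirrer on the rim

TASK

Take the stirrer out of its sloping wooden cradle and, with its tip, stir the wooden slugs lying on the round drum's sieve floor until all four small slugs have dropped through the openings and only the two large ones are left on top. Then press the stirrer's spring clip fully down over the drum's rim, so that the stirrer hangs upright on the outside of the drum with its jaw gripping the wall from inside, and let go. Keep the fingers off the slugs, leave the two large slugs in the sieve, and do not knock the other things on the bench about.

Things in the scene. Friction and masses are not known exactly. Their poses are not given: they have to be found in the camera images.
- sieve: Round open aluminium drum fixed to the bench, at any yaw: outer diameter 180 mm, height 140 mm, vertical wall 5 mm thick (inner radius 85 mm), plain level rim at 140 mm above the bench. Origin: centre of its underside, on the bench; z up. A sieve floor divides it; what falls through collects in the closed space below.
- sieve_floor (a point): Centre of the sieve floor's top, 90 mm above the bench; axes as the drum's. Floor: a cross of two flat bars 48 mm wide along x and y, and a 6 mm ledge round the wall; 6 mm thick. Four openings lie between the bars on the diagonals (45, 135, 225, 315 degrees), each centred about 54 mm from the drum's axis; a disc up to 37 mm across passes.
- stirrer_grip (a point): Centre of the stirrer's dark wooden handle: 20 mm in x, 18 mm in y, from 110 to 170 mm above the tip; 140 mm above the tip, 6 mm to +x of the spine's middle. Axes: z from tip to handle, x to the side with the jaw, y across. Mass 0.16 kg. Below the handle a flat steel spine, 8 (x) by 16 (y) mm, runs down to the tip.
- stirrer_tip (a point): Lower end of the spine, middle of its 8 x 16 mm end face; axes as stirrer_grip. At the start it stands on the stop at the low end of the cradle's trough.
- stirrer_clip (a point): Clip mouth, 98 mm above the tip, 6.5 mm to +x of the spine's middle, under the block that stops the rim when fully home. The wall goes between the spine's +x face (x = 4 mm from its middle) and the jaw's nose, 18 mm below here, 2 mm off the spine when shut. Below the nose the jaw's lip flares out to x = 15 mm, 62 mm above the tip. Axes as stirrer_grip.
- clip_jaw (a joint): Angle of the sprung jaw on the stirrer: 0 shut (its rest when empty), grows as it is pushed open, stop at 0.7 rad; about 0.1 to 0.16 with the drum's 5 mm wall in it. Pushing the clip straight down over the rim spreads it by itself with 5 to 15 N.
- cradle: Fixed wooden cradle, base 125 x 80 mm, 110 mm high. Origin: on the bench; its +x runs from the handle end to the tip end. The stirrer lies on its back (-x side) in a sloping trough, 30 degrees from vertical, handle up and to the cradle's -x, jaw up. The trough, 32 mm wide, reaches 105 mm up the stirrer; the handle is free. Draw the stirrer out along its own axis.
- small_1_center (a point): Small (24 mm diameter, 18 mm high, about 15 g) waxed, easily sliding wooden slug, an upright short cylinder, all of the same wood. This point is its centre, half-way up. Starts standing on the sieve floor.
- small_2_center (a point): Small (24 mm diameter, 18 mm high, about 15 g) waxed, easily sliding wooden slug, an upright short cylinder, all of the same wood. This point is its centre, half-way up. Starts standing on the sieve floor.
- small_3_center (a point): Small (24 mm diameter, 18 mm high, about 15 g) waxed, easily sliding wooden slug, an upright short cylinder, all of the same wood. This point is its centre, half-way up. Starts standing on the sieve floor.
- small_4_center (a point): Small (24 mm diameter, 18 mm high, about 15 g) waxed, easily sliding wooden slug, an upright short cylinder, all of the same wood. This point is its centre, half-way up. Starts standing on the sieve floor.
- large_1_center (a point): Large (52 mm diameter, 20 mm high, about 45 g) waxed, easily sliding wooden slug, an upright short cylinder, all of the same wood. This point is its centre, half-way up. Starts standing on the sieve floor; too wide for the openings.
- large_2_center (a point): Large (52 mm diameter, 20 mm high, about 45 g) waxed, easily sliding wooden slug, an upright short cylinder, all of the same wood. This point is its centre, half-way up. Starts standing on the sieve floor; too wide for the openings.
- pliers_red: Bystander to be left alone: the red-handled pliers, 195 mm long. Origin: centre of its underside.
- battery_pack: Bystander to be left alone: the black battery pack, 74 x 124 x 65 mm. Origin: centre of its underside.
- block_plane: Bystander to be left alone: the block plane, 45 x 160 x 54 mm. Origin: centre of its underside.
- offcut_1: Bystander to be left alone: the wooden offcut, 64 x 89 x 38 mm. Origin: centre of its underside.

How it is judged:
On the way, in this order (a step that is already met when the one before it is completed fails the run):
1. the stirrer's tip is inside the drum, below the rim, among the slugs (horizontal distance between stirrer_tip and sieve below 0.085 m and height (world z) of stirrer_tip between 0.085 and 0.11 m), for 0.2 s.
2. all four small slugs have dropped through the sieve floor, both large ones are still on it (height (world z) of each of small_1_center, small_2_center, small_3_center, small_4_center below 0.076 m and horizontal distance between each of small_1_center, small_2_center, small_3_center, small_4_center and sieve below 0.085 m and height (world z) of large_1_center between 0.092 and 0.135 m and horizontal distance between each of large_1_center, large_2_center and sieve below 0.08 m and height (world z) of large_2_center between 0.092 and 0.135 m), for 0.2 s.
At the end, for the whole second after the job is handed in: Four small slugs in the drum under the sieve floor (centre below 76 mm), both large ones in it above the floor; stirrer let go, at rest, clipped on the rim outside the drum: clip mouth 135-147 mm high, 79-96 mm from the axis, tip outside, within 12 degrees of upright, jaw over 0.05 rad (all of step 2 and height (world z) of stirrer_clip between 0.135 and 0.147 m and horizontal distance between stirrer_clip and sieve between 0.079 and 0.096 m and horizontal distance between stirrer_tip and sieve above 0.088 m and angle between stirrer_tip's own z axis and vertical below 0.21 rad and value of joint clip_jaw above 0.05 rad and linear speed of stirrer below 0.01 m/s); the robot touches nothing.
It fails at once if the fingers press on a slug (contact force between the fingers and small_1 above 1 N or contact force between the fingers and small_2 above 1 N or contact force between the fingers and small_3 above 1 N or contact force between the fingers and small_4 above 1 N or contact force between the fingers and large_1 above 1 N or contact force between the fingers and large_2 above 1 N).
It fails at once if a bystander is knocked more than 30 mm from its place (distance of any of pliers_red, battery_pack, block_plane, offcut_1 from where it was at the start of the episode above 0.03 m).
It also fails if it takes over 72 s, if anything falls off the work surface, if the arm or the gripper's body presses on something with over 40 N, if the wrist force passes 120 N, or if a joint passes its speed limit or range.

ROBOT

A 6-joint arm with a two-finger parallel gripper is mounted at the origin on a cart in front of the work surface, level with it; the furniture and walls round the work are solid. World frame = base frame: x ahead of the robot, y to its left, z up, the work surface at z = 0. Lengths are in m, angles in rad, forces in N, time in s.
With the tool pointing down it reaches from about 0.225 to 0.875 m from the base axis. Payload 3.4 kg.
Tool frame: the origin (TCP) lies on the mounting face of the last link; the fingertips stand 173 mm ahead of it and the grasp point (between the pads) lies 155 mm ahead of it; z points along the fingers, y is the line along which they close (so a half turn about z gives the same grasp; the last joint's range is limited). The gripper opens to 85 mm and grips with 20 to 120 N. Pads are 22 mm wide; open, the fingers measure 114 mm over their backs; the gripper's body (76 mm by 85 mm) begins 54 mm behind the grasp point. The pads swing forward as they close: fully open they stand 13 mm farther back than shut.
Start: joints at [1.196, 0.276, 1.505, -0, 1.361, -0.121], TCP at [0.144, 0.557, 0.405] pointing down, gripper open.
Joint ranges: [-2.89, 2.89], [-0.75, 2.08], [0.22, 2.7], [-1.18, 4.32], [0.11, 2.71], [-2.7, 2.7]. Speed limits (rad/s): [2.57, 2.57, 3.14, 3.14, 3.14, 3.14].

INTERFACE

Orientations are given as a rotation vector (axis times angle).
In Python, from bench import arm gives the robot as it stands.
- The arm moves only by the shell command python3 -m creep 'ROWS' [FORCE]. ROWS is JSON, one flat list of numbers, 7 for each row, row after row: the closure, from -1 (fully open) to 1 (shut), so that 0 is half open, then the shift along the tool's x, y, z scaled (see below), then the turn, a rotation vector about the tool's x, y, z scaled (see below). A call has 1 to 8 rows; each row shifts and turns the commanded pose from where the row before left it, along the tool's axes as they then stand; what a row does not reach is not made up. The controller multiplies each number of a shift by 0.05 m and each number of a turn by 30 degrees. A row lasts 1/8 s, in which the tool goes at most 62.5 mm and 10.7 degrees, less where a joint would pass 70% of its speed; a pose out of reach is approached as far as the arm can. A call with a number of a shift or a turn outside -1 to 1 is refused whole. A call with a gripper value outside its range is refused whole. The fingers move at their own pace and stop on an object; FORCE is the grip in N (left out, the last holds). Time passes only in rows, so rows that do not move let the fingers close. It gives the time, the measured TCP pose, the force, the opening and the grip force at its end, in the units of the state.
- arm.observe(): the state, without advancing time (a new reading comes with each control period).
- arm.capture(name): name is "scene" or "side" or "wrist"; returns (picture, depth): 400x640x3 uint8, red, green, blue; 400x640 float32, m along the optical axis (not along the pixel's ray), 0 where there is no reading.
- arm.camera_params(name): a dict with "fx", "fy", "cx", "cy" (pixels), "R" (3x3) and "t" (3): a world point X has camera coordinates R X + t. Camera axes: x right, y down, z forward; pixel columns grow to the right and rows downward; lengths in m; the calibration is good to about 2 mm. A picture is of the moment at which its call begins: read the wrist's pose just before it. camera_params takes no time and is no camera call; for the wrist camera it gives the pose at the moment of the call.
- arm.close_job(): hands the job in; it is judged then, once.
Trained networks look in the newest picture that a camera, given by its name, has taken for a name from the list of things; names that differ only in an ending like _2 or _b are one class to them, and where a whole thing is asked for, a point or a joint stands for the part that bears it (a point fixed in the world has none). Each returns a list of dicts, best first, with "p" (0 to 1); they miss things now and then, are a little off and sometimes report something else, mostly with a low value. They report only what shows in the picture. A call takes as long as a camera call.
- arm.find_in(camera, thing): "pixel" ([column, row] in pixels, amid what is visible of it).
- arm.regions_of(camera, thing): "mask" (400x640 bool, what is visible of it) and "pixel" ([column, row] in pixels, amid what is visible of it).
- arm.spot_point(camera, thing): "pixel" ([column, row] in pixels: a listed point, or the origin of a listed thing).
The state is a dict: "t": time; "joint_positions": joint angles; "qd": joint speeds; "joint_torque": joint torques, N m; "eef_pos": TCP position; "tool_rot": TCP orientation; "wrist_force": force on the tool from outside, world axes, zero at the start; "wrist_torque": the same for the moment, N m; "finger_gap": opening from 0.0 (shut) to 1.0 (fully open); "grasp_force": force on a finger pad.
Only numpy, scipy, OpenCV 4.12 (cv2) and the standard library are available. Lean on these libraries where they do the work, as an engineer would, in place of code of your own. Each camera call takes 0.05 s, during which the arm holds its last target. There are 200 camera calls.

## Working session

There is one attempt and no reset: what is moved stays moved. The work goes in short steps, Python scripts to look and compute and a shell command to move; the robot and the scene stay as the last step left them, time stands still between calls to the robot, and variables do not carry over. Pictures are saved under pics/ and viewed, at most 10 in all, crops included, and the job is handed in when it is done.

```bash
ls; mkdir -p pics; cat > h.py <<'E'
import numpy as np, cv2
from scipy.spatial.transform import Rotation as Rn
from bench import arm
def deproj(cam,px,d):
    c=arm.camera_params(cam);R=np.array(c["R"]);t=np.array(c["t"])
    p=np.array([(px[0]-c["cx"])/c["fx"]*d,(px[1]-c["cy"])/c["fy"]*d,d]);return R.T@(p-t)
def atz(cam,px,z):
    c=arm.camera_params(cam);R=np.array(c["R"]);t=np.array(c["t"])
    r=R.T@np.array([(px[0]-c["cx"])/c["fx"],(px[1]-c["cy"])/c["fy"],1]);o=-R.T@t
    return o+r*(z-o[2])/r[2]
def cloud(cam,depth,mask=None):
    c=arm.camera_params(cam);R=np.array(c["R"]);t=np.array(c["t"])
    v,u=np.nonzero((depth>0)&(mask if mask is not None else True));d=depth[v,u]
    P=np.stack([(u-c["cx"])/c["fx"]*d,(v-c["cy"])/c["fy"]*d,d],1);return (P-t)@R,u,v
def proj(cam,X):
    c=arm.camera_params(cam);p=np.array(c["R"])@np.array(X)+np.array(c["t"]);return [c["fx"]*p[0]/p[2]+c["cx"],c["fy"]*p[1]/p[2]+c["cy"]]
E
python3 - <<'E'
from h import *
np.set_printoptions(precision=4,suppress=True)
print(arm.observe())
for cam in ["scene","side","wrist"]:
    im,d=arm.capture(cam);cv2.imwrite(f"pics/{cam}0.png",im[:,:,::-1])
    c=arm.camera_params(cam);print(cam,"pos",-np.array(c["R"]).T@c["t"])
    for n in ["sieve","sieve_floor","stirrer_grip","stirrer_tip","stirrer_clip","cradle","small_1_center","large_1_center","pliers_red","battery_pack","block_plane","offcut_1"]:
        for r in arm.spot_point(cam,n)[:4]:
            if r["p"]<.3: continue
            px=r["pixel"];z=d[int(np.clip(px[1],0,399)),int(np.clip(px[0],0,639))]
            print(n,round(r["p"],2),np.round(px),deproj(cam,px,z) if z>0 else None)
E
```

```text
pics
{'t': 0.0, 'joint_positions': array([ 1.196 ,  0.2766,  1.5062,  0.    ,  1.3607, -0.121 ]), 'qd': array([-0.0011, -0.0006,  0.0001, -0.0009,  0.0004, -0.0001]), 'joint_torque': array([ -0.0021, -41.676 , -24.5805,  -0.0004,   0.0112,  -0.    ]), 'eef_pos': array([0.1443, 0.5564, 0.4038]), 'tool_rot': array([-0.3975, -3.1159,  0.0029]), 'wrist_force': array([ 0.0614,  0.6959, -0.2143]), 'wrist_torque': array([-0.0118,  0.0071,  0.0213]), 'grasp_force': 0.0, 'finger_gap': 0.9941890798581194}
scene pos [0.0284 0.8465 1.1336]
sieve 0.84 [333. 209.] [0.4809 0.1971 0.1195]
sieve_floor 0.76 [336. 187.] [0.5284 0.1243 0.1071]
stirrer_grip 0.66 [279. 240.] [0.5007 0.3857 0.1648]
stirrer_tip 0.78 [258. 261.] [0.5528 0.4179 0.0539]
stirrer_tip 0.61 [397. 208.] [0.3779 0.0225 0.037 ]
stirrer_clip 0.7 [268. 246.] [0.529  0.3985 0.1227]
stirrer_clip 0.44 [356. 182.] [0.4978 0.0665 0.104 ]
cradle 0.85 [269. 269.] [0.534  0.4005 0.0082]
small_1_center 0.39 [315. 196.] [0.5534 0.1846 0.105 ]
large_1_center 0.7 [312. 197.] [0.5437 0.21   0.1329]
large_1_center 0.57 [337. 186.] [0.526  0.1204 0.1
[... 351 characters left out ...]
oor 0.76 [326. 191.] [0.534  0.2053 0.1287]
sieve_floor 0.41 [272. 250.] [0.6774 0.3491 0.0332]
stirrer_grip 0.58 [335. 218.] [0.5152 0.3899 0.1445]
stirrer_tip 0.82 [315. 264.] [0.5666 0.4207 0.0358]
stirrer_clip 0.6 [328. 233.] [0.5336 0.3844 0.1002]
stirrer_clip 0.38 [338. 214.] [0.5081 0.3859 0.1503]
cradle 0.68 [328. 270.] [0.5356 0.4072 0.0081]
large_1_center 0.52 [325. 186.] [0.5372 0.1271 0.1092]
pliers_red 0.65 [303. 303.] [0.5927 0.5426 0.0125]
battery_pack 0.75 [336. 215.] [0.5149 0.3902 0.1522]
battery_pack 0.7 [358. 182.] [ 0.4213 -0.1009  0.0182]
block_plane 0.66 [273. 249.] [0.6751 0.3343 0.0285]
offcut_1 0.85 [369. 199.] [0.3997 0.0308 0.0183]
wrist pos [0.0735 0.5758 0.3747]
```

View pics/scene0.png

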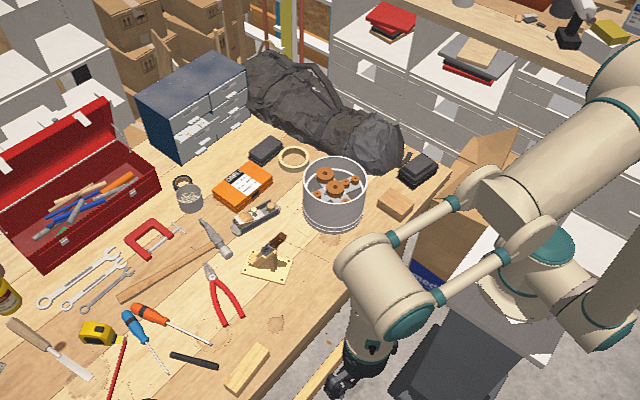

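View pics/side0.png

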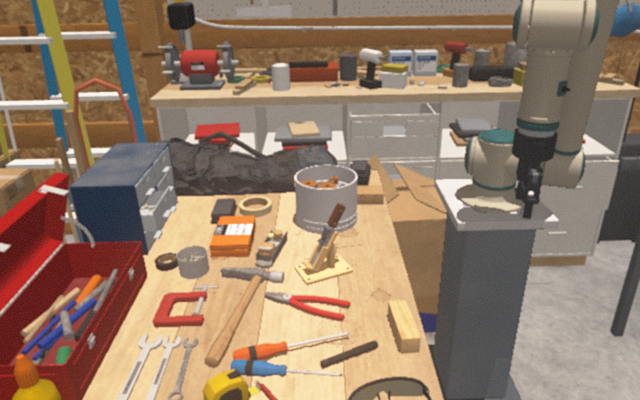

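```bash
python3 - <<'E'
from h import *
from scipy.optimize import least_squares
np.set_printoptions(precision=4,suppress=True)
for cam in ["scene","side"]:
    im,d=arm.capture(cam)
    P,u,v=cloud(cam,d)
    m=(abs(P[:,2]-.14)<.006)&(np.hypot(P[:,0]-.535,P[:,1]-.13)<.13)
    Q=P[m]
    f=lambda p:np.hypot(Q[:,0]-p[0],Q[:,1]-p[1])-p[2]
    s=least_squares(f,[.535,.13,.0875],loss="soft_l1",f_scale=.002)
    print(cam,m.sum(),s.x,np.median(Q[:,2]),np.abs(s.fun).mean())
    for n in ["stirrer_grip","cradle"]:
        r=arm.regions_of(cam,n)
        for q in r[:1]:
            C,_,_=cloud(cam,d,q["mask"]);print(n,q["p"],q["pixel"],len(C),C.min(0),C.max(0),np.median(C,0))
            np.save(f"{cam}_{n}.npy",C)
E
```

```text
scene 370 [0.534  0.1243 0.0872] 0.13760195507812883 0.001665638285996937
stirrer_grip 0.8 [271.5, 243.8] 298 [ 0.4916  0.2919 -0.0072] [0.6059 0.4069 0.1774] [0.5223 0.3899 0.1268]
cradle 0.63 [335.8, 200.9] 3430 [ 0.443   0.0315 -0.0056] [0.6245 0.2169 0.1446] [0.517  0.1486 0.0899]
side 340 [0.5358 0.1234 0.0875] 0.13804606086132556 0.002141548243927918
stirrer_grip 0.68 [329.4, 228.7] 491 [ 0.4962  0.2051 -0.0019] [0.5767 0.4099 0.1758] [0.5286 0.3903 0.1204]
cradle 0.84 [324.3, 266.6] 1377 [ 0.4809  0.2551 -0.0045] [0.6202 0.4573 0.1082] [0.5472 0.406  0.0102]
```

The scene view shows the drum at about (335,190) with the orange slugs on its floor, and the cradled stirrer at about (268,250). In the side view the stirrer is at about (330,235) and the pliers are just in front of the cradle. The drum fit agrees from both cameras: centre about (0.535, 0.124).

```bash
cat >> h.py <<'E'
def Rtool(psi,tilt):
    # stirrer yaw psi, handle tilted 'tilt' towards -x ; tool = [-x_s, y_s, -z_s]
    Rs=Rn.from_euler("z",psi)*Rn.from_euler("y",-tilt)
    return Rs,Rs*Rn.from_euler("y",np.pi)
def plan(psi,tilt,tcp):
    o=arm.observe();R0=Rn.from_rotvec(o["tool_rot"]);_,R1=Rtool(psi,tilt)
    rv=(R0.inv()*R1).as_rotvec(degrees=True);d=np.array(tcp)-o["eef_pos"]
    print("pos",o["eef_pos"].round(4),"turn units",(rv/30).round(3),"deg",np.linalg.norm(rv).round(2),
      "shift after turn",(R1.inv().apply(d)/.05).round(3),"before turn",(R0.inv().apply(d)/.05).round(3),"t",o["t"],"gap",o["finger_gap"])
E
python3 - <<'E'
from h import *
np.set_printoptions(precision=4,suppress=True)
for cam in ["scene","side"]:
    C=np.load(f"{cam}_stirrer_grip.npy")
    C=C[(C[:,2]>.1)&(np.hypot(C[:,0]-.52,C[:,1]-.39)<.06)]
    for _ in range(3):
        m=C.mean(0);ax=np.linalg.svd(C-m)[2][0];ax*=np.sign(ax[2])
        r=np.linalg.norm(np.cross(C-m,ax),axis=1);C=C[r<max(.014,np.percentile(r,80)) ]
    print(cam,len(C),m,ax,np.degrees(np.arctan2(-ax[1],-ax[0])),np.degrees(np.arccos(ax[2])), np.sort((C-m)@ax)[[0,-1]])
p=np.radians(28)
Rs,_=Rtool(p,np.radians(30))
tcp=np.array([.503,.387,.162])+Rs.apply([0,0,.275])
print(tcp);plan(p,np.radians(30),tcp)
E
```

```text
scene 206 [0.5149 0.3869 0.1444] [-0.4622 -0.2483  0.8513] 28.241179061613806 31.6461692030034 [-0.0543  0.0362]
side 333 [0.5212 0.3875 0.138 ] [-0.4609 -0.1821  0.8686] 21.555600826263728 29.707522794972164 [-0.0464  0.042 ]
[0.3816 0.3224 0.4002]
pos [0.1444 0.5566 0.4047] turn units [-0.371 -0.953 -1.385] deg 51.65 shift after turn [-1.678 -6.362  1.074] before turn [-5.768 -3.342  0.091] t 2.25 gap 0.9970783500677863
```

```bash
python3 -m creep '[-1,0,0,0,-0.062,-0.159,-0.231, -1,0,0,0,-0.062,-0.159,-0.231, -1,0,0,0,-0.062,-0.159,-0.231, -1,0,0,0,-0.062,-0.159,-0.231, -1,0,0,0,-0.062,-0.159,-0.231, -1,0,0,0,-0.061,-0.158,-0.23]' 30 | tail -3
python3 -m creep '[-1,-0.24,-0.909,0.153,0,0,0, -1,-0.24,-0.909,0.153,0,0,0, -1,-0.24,-0.909,0.153,0,0,0, -1,-0.24,-0.909,0.153,0,0,0, -1,-0.24,-0.909,0.153,0,0,0, -1,-0.24,-0.909,0.153,0,0,0, -1,-0.24,-0.909,0.153,0,0,0, -1,0,0,0,0,0,0]' | tail -3
python3 - <<'E'
from h import *
np.set_printoptions(precision=4,suppress=True)
im,d=arm.capture("wrist");cv2.imwrite("pics/w1.png",im[:,:,::-1])
np.save("w1d.npy",d)
for n in ["stirrer_grip","stirrer_tip","stirrer_clip","cradle"]:
    for r in arm.spot_point("wrist",n)[:2]:
        px=r["pixel"];z=d[int(np.clip(px[1],0,399)),int(np.clip(px[0],0,639))]
        print(n,round(r["p"],2),np.round(px),deproj("wrist",px,z) if z>0 else None)
r=arm.regions_of("wrist","stirrer_grip")
for q in r[:2]: print(q["p"],q["pixel"],q["mask"].sum())
np.save("w1m.npy",r[0]["mask"])
r=arm.regions_of("wrist","cradle");np.save("w1c.npy",r[0]["mask"]);print(r[0]["p"],r[0]["pixel"])
c=arm.camera_params("wrist");print(c)
p=np.radians(28);plan(p,np.radians(30),[.3816,.3224,.4002])
E
```

```text
wrist_force: [1.2, -0.6, 0.7]
finger_gap: 0.999
grasp_force: 0.0
wrist_force: [-0.1, -0.1, -0.1]
finger_gap: 0.997
grasp_force: 0.0
stirrer_grip 0.87 [311. 184.] [0.4917 0.3713 0.1682]
stirrer_grip 0.22 [315. 174.] [0.5027 0.3799 0.1413]
stirrer_clip 0.62 [313. 173.] [0.5058 0.3816 0.1364]
cradle 0.69 [315. 114.] [0.5195 0.3897 0.017 ]
0.63 [313.0, 116.4] 5620
0.58 [310.1, 184.0] 858
0.9 [312.6, 120.4]
{'fx': 308.4349808005642, 'fy': 308.4349808005642, 'cx': 320.8195753549214, 'cy': 195.58784260362435, 'R': array([[-0.4714,  0.8819,  0.0002],
       [ 0.6013,  0.3213,  0.7316],
       [ 0.6451,  0.345 , -0.6818]]), 't': array([-0.1054, -0.5467, -0.0923])}
pos [0.3807 0.3233 0.4004] turn units [ 0.002 -0.     0.003] deg 0.12 shift after turn [-0.004 -0.023  0.006] before turn [-0.004 -0.023  0.006] t 4.35 gap 0.9964840453568988
```

View pics/w1.png

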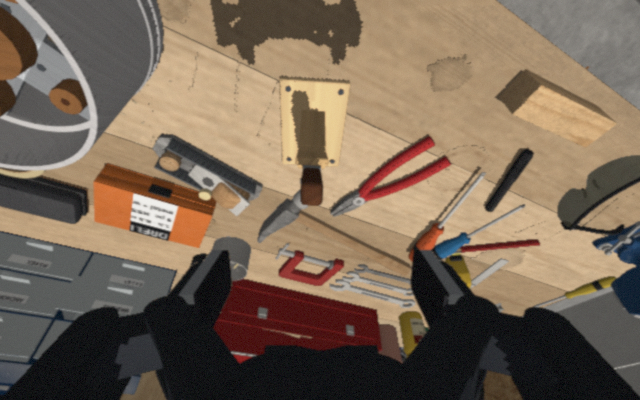

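Wrist view: the handle is at (312,186), the cradle base at (315,115), and the fingers frame it symmetrically about column 321. I'll fit the handle and the base orientation from the depth.

```bash
python3 - <<'E'
from h import *
np.set_printoptions(precision=4,suppress=True)
d=np.load("w1d.npy");m=np.load("w1c.npy")
C,u,v=cloud("wrist",d,m)
b=C[(abs(C[:,2]-np.median(C[:,2]))<.008)];print("base z",np.median(C[:,2]),len(b))
print(cv2.minAreaRect((b[:,:2]*1000).astype(np.float32)))
P,u,v=cloud("wrist",d)
s=P[(np.hypot(P[:,0]-.51,P[:,1]-.39)<.07)&(P[:,2]>.125)]
print(len(s),s.min(0),s.max(0))
p=np.radians(28);Rs,_=Rtool(p,np.radians(30))
L=Rs.inv().apply(s-np.array([.503,.387,.162]))
print("local ranges",np.percentile(L,[1,5,25,50,75,95,99],axis=0))
for lo in np.arange(-.04,.045,.01):
    q=L[(L[:,2]>=lo)&(L[:,2]<lo+.01)]
    if len(q)>3: print(lo.round(3),len(q),"y",np.percentile(q[:,1],[3,50,97]),"x",np.percentile(q[:,0],[3,50,97]))
for cam in ["scene","side"]:
    C=np.load(f"{cam}_stirrer_grip.npy");L=Rs.inv().apply(C-np.array([.503,.387,.162]))
    L=L[(abs(L[:,0])<.03)&(abs(L[:,1])<.03)]
    for lo in np.arange(-.06,.045,.01):
        q=L[(L[:,2]>=lo)&(L[:,2]<lo+.01)]
        if len(q)>3: print(cam,lo.round(3),len(q),"y",np.percentile(q[:,1],[3,50,97]),"x",np.percentile(q[:,0],[3,50,97]))
E
```

```text
base z 0.009636605028753518 4171
((543.5538940429688, 397.2493591308594), (125.3795394897461, 80.05691528320312), 24.241064071655273)
772 [0.4796 0.3272 0.125 ] [0.5176 0.3902 0.2704]
local ranges [[-0.014  -0.0156 -0.0334]
 [-0.0139 -0.0145 -0.0264]
 [-0.0131 -0.0111  0.002 ]
 [-0.0091 -0.0067  0.0131]
 [-0.0024 -0.0026  0.0142]
 [ 0.0034  0.0013  0.0151]
 [ 0.0057  0.0021  0.0156]]
-0.04 22 y [-0.0155 -0.0074 -0.0001] x [-0.014  -0.0135 -0.0114]
-0.03 48 y [-0.0157 -0.0077  0.0005] x [-0.014  -0.0135 -0.0108]
-0.02 50 y [-0.0155 -0.0074  0.0009] x [-0.0141 -0.0135 -0.0108]
-0.01 60 y [-0.0146 -0.0066  0.0007] x [-0.014  -0.0136 -0.0112]
0.0 62 y [-0.0147 -0.0067  0.0014] x [-0.014  -0.0134 -0.0103]
0.01 527 y [-0.0152 -0.0065  0.0013] x [-0.0131 -0.0049  0.0045]
scene -0.06 32 y [-0.0186 -0.0046 -0.0011] x [-0.0161  0.0021  0.0075]
scene -0.05 14 y [-0.0115 -0.0034 -0.0016] x [-0.009  -0.0002  0.0075]
scene -0.04 19 y [-0.0157 -0.0029 -0.0007] x [-0.008   0.0045  0.0073]
scene -0.03 23 y [-0.0117 -0.0025 -0.0003] x [-0.0088  0.0016  0.0077]
scene -0.02 22 y [-0.0143 -0.0029 -0.0009] x [-0.0094  0.0015  0.0081]
scene -0.01 18 y [-0.015  -0.0018  0.0002] x [-0.0084  0.0018  0.0079]
scene 0.0 31 y [-0.0175 -0.0035  0.0003] x [-0.0108  0.0006  0.008 ]
scene 0.01 35 y [-0.0179 -0.0087 -0.0001] x [-0.0105 -0.0024  0.0063]
side -0.06 40 y [-0.0219 -0.0072 -0.0011] x [-0.0116  0.0033  0.0078]
side -0.05 37 y [-0.0212 -0.0068 -0.0027] x [-0.0098  0.0037  0.0078]
side -0.04 41 y [-0.0168 -0.0074 -0.0024] x [-0.0093  0.0028  0.009 ]
side -0.03 41 y [-0.019  -0.0056  0.001 ] x [-0.0104  0.0051  0.0091]
side -0.02 38 y [-0.0188 -0.0057 -0.0007] x [-0.0085  0.005   0.0098]
side -0.01 42 y [-0.0184 -0.0049 -0.0008] x [-0.0093  0.0047  0.0093]
side 0.0 39 y [-0.0183 -0.0055 -0.0011] x [-0.0056  0.0041  0.0092]
side 0.01 14 y [-0.0161 -0.0093 -0.002 ] x [-0.0079  0.0023  0.0075]
```

```bash
python3 - <<'E'
from h import *
np.set_printoptions(precision=4,suppress=True)
Rs,_=Rtool(np.radians(28),np.radians(30))
g=np.array([.503,.387,.162])+Rs.apply([-.004,-.0072,-.0155]);print("grip",g)
p=np.radians(24.2);Rs,_=Rtool(p,np.radians(30))
print("in cradle frame",Rn.from_euler("z",-p).apply(g-[.5436,.3972,0]), "tip",g-Rs.apply([.006,0,.140]))
plan(p,np.radians(30),g+Rs.apply([0,0,.155+.002+.075]))
plan(p,np.radians(30),g+Rs.apply([0,0,.155+.002]))
E
```

```text
grip [0.5102 0.3827 0.1466]
in cradle frame [-0.0365  0.0004  0.1466] tip [0.5693 0.4092 0.0223]
pos [0.3807 0.3233 0.4004] turn units [ 0.065 -0.     0.113] deg 3.92 shift after turn [0.071 0.022 1.18 ] before turn [ 0.071 -0.014  1.18 ] t 4.35 gap 0.9964840453568988
pos [0.3807 0.3233 0.4004] turn units [ 0.065 -0.     0.113] deg 3.92 shift after turn [0.071 0.022 2.68 ] before turn [ 0.073 -0.065  2.679] t 4.35 gap 0.9964840453568988
```

```bash
python3 -m creep '[-1,0,0,0,0.065,0,0.113, -1,0.071,0.022,0.6,0,0,0, -1,0,0,0.6,0,0,0, -1,0,0,0.5,0,0,0, -1,0,0,0.4,0,0,0, -1,0,0,0.3,0,0,0, -1,0,0,0.28,0,0,0, -1,0,0,0,0,0,0]' 60 | tail -5
python3 - <<'E'
from h import *
p=np.radians(24.2);Rs,_=Rtool(p,np.radians(30))
plan(p,np.radians(30),np.array([.5102,.3827,.1466])+Rs.apply([0,0,.157]))
E
python3 -m creep '[1,0,0,0,0,0,0, 1,0,0,0,0,0,0, 1,0,0,0,0,0,0, 1,0,0,0,0,0,0, 1,0,0,0,0,0,0, 1,0,0,0,0,0,0]' 60 | tail -5
```

```text
eef_pos: [0.4395, 0.3497, 0.2816]
tool_rot: [-0.549, 2.569, 0.146]
wrist_force: [-0.4, -0.3, -0.1]
finger_gap: 1.001
grasp_force: 0.0
pos [0.4395 0.3497 0.2816] turn units [-0.002 -0.003 -0.002] deg 0.13 shift after turn [-0.001  0.022 -0.021] before turn [-0.001  0.022 -0.021] t 5.35 gap 1.0012131127296984
eef_pos: [0.4397, 0.349, 0.2831]
tool_rot: [-0.548, 2.567, 0.146]
wrist_force: [-0.8, -5.9, 4.2]
finger_gap: 0.2
grasp_force: 59.1
```

```bash
python3 -m creep '[1,0,0,-0.2,0,0,0, 1,0,0,-0.4,0,0,0, 1,0,0,-0.6,0,0,0, 1,0,0,-0.7,0,0,0, 1,0,0,-0.8,0,0,0, 1,0,0,-0.6,0,0,0, 1,0,0,0,0,0,0]' | tail -5
python3 - <<'E'
from h import *
C=np.array([.535,.124,0])
for psi in [24.2]:
    plan(np.radians(psi),0,[.53-.006*.91,.124-.006*.41,.50])
im,d=arm.capture("wrist");cv2.imwrite("pics/w2.png",im[:,:,::-1])
E
```

```text
eef_pos: [0.3636, 0.316, 0.4272]
tool_rot: [-0.547, 2.564, 0.15]
wrist_force: [0.3, 0.8, -1.4]
finger_gap: 0.203
grasp_force: 59.3
pos [0.3636 0.316  0.4272] turn units [ 0.003  1.008 -0.003] deg 30.24 shift after turn [-1.342 -4.867 -1.455] before turn [-1.902 -4.863 -0.585] t 6.975 gap 0.20305764030503792
```

View pics/w2.png

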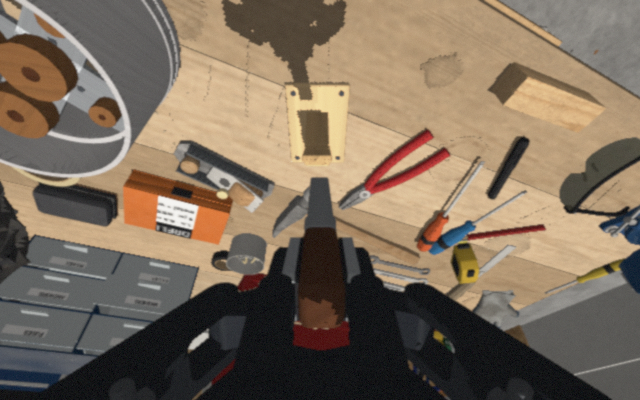

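Wrist view: the stirrer is held straight and clear of the cradle, with the spine end at about (319,180). Next I'll turn it upright, carry it to the drum and look inside.

```bash
python3 -m creep '[1,0,0,0,0,0.336,0, 1,0,0,0,0,0.336,0, 1,0,0,0,0,0.336,0, 1,0,0,-0.73,0,0,0, 1,0,0,-0.73,0,0,0, 1,-0.03,-0.7,0,0,0,0, 1,-0.03,-0.85,0,0,0,0, 1,-0.03,-0.85,0,0,0,0]' | tail -5
python3 -m creep '[1,-0.03,-0.85,0,0,0,0, 1,-0.03,-0.85,0,0,0,0, 1,0,-0.5,0,0,0,0, 1,0,-0.3,0,0,0,0, 1,0,0,0,0,0,0, 1,0,0,0,0,0,0]' | tail -5
cat >> h.py <<'E'
CEN=np.array([.535,.124])
def look(name,crop=True):
    """rectified top view (floor-top plane z=.108) from the wrist: 3 px/mm, up = +y world, right=+x"""
    im,d=arm.capture("wrist");c=arm.camera_params("wrist")
    z=.108
    W=np.array([[CEN[0]+sx*.1,CEN[1]+sy*.1,z] for sx,sy in [(-1,1),(1,1),(1,-1),(-1,-1)]])
    src=np.float32([proj("wrist",w) for w in W])
    H=cv2.getPerspectiveTransform(src,np.float32([[0,0],[600,0],[600,600],[0,600]]))
    top=cv2.warpPerspective(im,H,(600,600))
    cv2.imwrite(f"pics/{name}_raw.png",im[:,:,::-1]);cv2.imwrite(f"pics/{name}_top.png",top[:,:,::-1])
    np.save(f"{name}_d.npy",d);return im,d,top
def tip():
    o=arm.observe();R=Rn.from_rotvec(o["tool_rot"]);return o["eef_pos"]+R.apply([.006,0,.297])
E
python3 - <<'E'
from h import *
np.set_printoptions(precision=4,suppress=True)
im,d,top=look("a")
print(tip());plan(np.radians(24.2),0,[.471,.095,.5])
P,u,v=cloud("wrist",d)
q=P[(np.hypot(P[:,0]-.535,P[:,1]-.124)<.084)]
hist=np.histogram(q[:,2],bins=np.arange(0,.16,.004));print(hist[0])
E
```

```text
eef_pos: [0.4189, 0.2075, 0.4961]
tool_rot: [0.655, -3.066, 0.001]
wrist_force: [1.3, -0.3, -1.3]
finger_gap: 0.204
grasp_force: 59.2
eef_pos: [0.4712, 0.096, 0.4979]
tool_rot: [0.656, -3.067, -0.0]
wrist_force: [0.4, 0.1, -2.3]
finger_gap: 0.201
grasp_force: 59.3
[0.4643 0.0934 0.2011]
pos [0.4711 0.0961 0.4981] turn units [ 0.002 -0.008 -0.002] deg 0.26 shift after turn [ 0.011 -0.02  -0.038] before turn [ 0.011 -0.02  -0.038] t 8.825 gap 0.20272423857879343
[1390   28   22   34   28   31   26   31   27   29   25   29   29   23
   25   20   14    2    0    0    0   87 2792  421  152  156  245 1417
  103   64   66   61   67   75   95  132    0    0    0]
```

View pics/a_top.png

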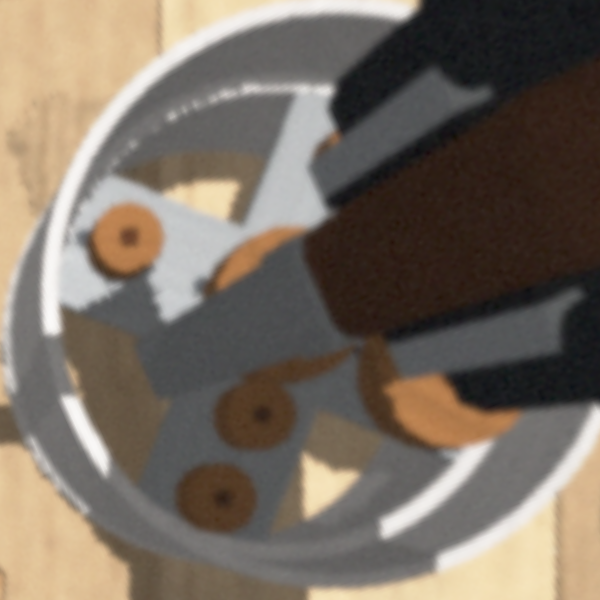

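The top view shows two small slugs near (255,413) and (217,497), one near (127,238), and parts of two large ones. The stirrer hides the rest, so I'll step aside for a clear look.

```bash
python3 -m creep '[1,0,0.6,-0.6,0,0,0, 1,0,0.7,-0.7,0,0,0, 1,0,0.7,-0.5,0,0,0, 1,0,0.4,0,0,0,0, 1,0,0,0,0,0,0, 1,0,0,0,0,0,0]' | tail -5
python3 - <<'E'
from h import *
np.set_printoptions(precision=4,suppress=True)
im,d,top=look("b")
for n in ["small_1_center","large_1_center"]:
  for r in arm.spot_point("wrist",n)[:7]:
    px=r["pixel"];print(n,round(r["p"],2),np.round(px),atz("wrist",px,.1))
P,u,v=cloud("wrist",d)
# drum centre from rim
m=(abs(P[:,2]-.14)<.004)&(abs(np.hypot(*(P[:,:2]-CEN).T)-.0875)<.012);Q=P[m]
from scipy.optimize import least_squares
s=least_squares(lambda p:np.hypot(Q[:,0]-p[0],Q[:,1]-p[1])-p[2],[*CEN,.0875],loss="soft_l1",f_scale=.001);print("rim",m.sum(),s.x)
# height raster: 2mm grid, floor map
img=np.zeros((600,600,3),np.uint8)
for (x,y,z) in P[np.hypot(*(P[:,:2]-CEN).T)<.1]:
    c=(60,60,60) if z<.07 else (255,255,255) if z<.096 else (0,140,255) if z<.115 else (0,90,0)
    cv2.circle(img,(int(300+(x-CEN[0])*3000),int(300-(y-CEN[1])*3000)),4,c,-1)
cv2.imwrite("pics/b_both.png",np.hstack([cv2.resize(top[:,:,::-1],(400,400)),cv2.resize(img,(400,400))]))
E
```

```text
eef_pos: [0.4224, 0.2051, 0.5881]
tool_rot: [0.656, -3.068, 0.002]
wrist_force: [0.2, -0.2, -1.9]
finger_gap: 0.203
grasp_force: 59.2
small_1_center 0.48 [272. 221.] [0.5515 0.1773 0.1   ]
large_1_center 0.83 [245. 195.] [0.5287 0.1227 0.1   ]
rim 1542 [0.534 0.12  0.087]
```

View pics/b_both.png

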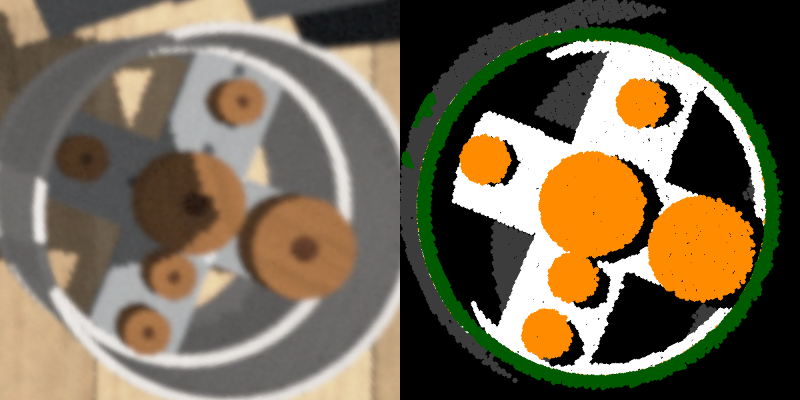

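The height map shows the layout clearly:

- **Bars:** they run along 67°/157°, so the openings are at 22, 112, 202 and 292°.
- **Small slugs:** (642,103), (485,160), (574,278) and (547,334).
- **Large slugs:** (592,204) and (701,248).

Next I'll check the tip against the same camera.

```bash
python3 - <<'E'
from h import *
np.set_printoptions(precision=4,suppress=True)
d=np.load("b_d.npy");P,u,v=cloud("wrist",d)
o=arm.observe();R=Rn.from_rotvec(o["tool_rot"])
L=R.inv().apply(P-o["eef_pos"])
m=(abs(L[:,0])<.04)&(abs(L[:,1])<.03)&(L[:,2]<.33)&(L[:,2]>.15)
q=L[m];print(m.sum(),"spine in tool frame")
for lo in np.arange(.15,.33,.015):
    s=q[(q[:,2]>=lo)&(q[:,2]<lo+.015)]
    if len(s)>5: print(lo.round(3),len(s),"x",np.percentile(s[:,0],[3,50,97]),"y",np.percentile(s[:,1],[3,50,97]),"z",s[:,2].max())
c=arm.camera_params("wrist");print("tip px",proj("wrist",tip()))
# slugs
C2=np.array([.534,.120])
m=(P[:,2]>.1)&(P[:,2]<.116)&(np.hypot(*(P[:,:2]-C2).T)<.083)
img=np.zeros((400,400),np.uint8)
for x,y,_ in P[m]: cv2.circle(img,(int(round(200+(x-C2[0])*2000)),int(round(200-(y-C2[1])*2000))),2,255,-1)
n,l,st,ce=cv2.connectedComponentsWithStats(img)
for i in range(1,n):
    if st[i,4]>200: print("area mm2",st[i,4]/4,"centre mm",((ce[i]-200)/2*[1,-1]).round(1))
E
python3 -m creep '[1,0,0,0,0,0,-0.35, 1,0,0,0,0,0,-0.35]' | grep -E "tool_rot|t:"
python3 -c "
from h import *
plan(np.radians(-23),0,arm.observe()['eef_pos'])"
```

```text
3254 spine in tool frame
0.15 1422 x [0.0051 0.0088 0.0099] y [-0.0212 -0.0005  0.0205] z 0.16498639488368025
0.165 550 x [0.0055 0.0089 0.0098] y [-0.0146 -0.0006  0.0144] z 0.17998856259741625
0.18 346 x [0.0063 0.0088 0.0093] y [-0.0094 -0.0006  0.0077] z 0.194971003329701
0.195 239 x [0.0083 0.0089 0.0093] y [-0.0084 -0.0012  0.0065] z 0.2099777032554959
0.21 184 x [0.0082 0.0089 0.0093] y [-0.0085 -0.001   0.0064] z 0.22494391949710155
0.225 152 x [0.0082 0.0089 0.0093] y [-0.0084 -0.0007  0.0061] z 0.23998631302300583
0.24 120 x [0.0083 0.0089 0.0092] y [-0.0086 -0.0015  0.006 ] z 0.2548830210687188
0.255 101 x [0.0081 0.0088 0.0091] y [-0.0087 -0.0016  0.0061] z 0.2699241812299398
0.27 85 x [0.0083 0.0087 0.0091] y [-0.009  -0.0017  0.0058] z 0.2846602607434273
0.285 55 x [0.0079 0.0088 0.0091] y [-0.0091 -0.0017  0.0056] z 0.2951717713196026
tip px [np.float64(320.9965422212493), np.float64(180.11910365246445)]
area mm2 427.0 centre mm [21.5 52.3]
area mm2 452.0 centre mm [-56.6  24.1]
area mm2 2444.5 centre mm [-4.9 -4.8]
area mm2 1934.5 centre mm [ 51.3 -20.5]
area mm2 442.75 centre mm [-25.7 -62.9]
t: 9.98
tool_rot: [1.21, -2.894, 0.0]
pos [0.4231 0.2044 0.5881] turn units [-2.000e-03 -9.000e-03  2.279e+00] deg 68.36 shift after turn [0. 0. 0.] before turn [0. 0. 0.] t 9.975 gap 0.205012287688427
```

```bash
python3 -m creep '[1,0,0,0,0,0,0.326, 1,0,0,0,0,0,0.326, 1,0,0,0,0,0,0.326, 1,0,0,0,0,0,0.326, 1,0,0,0,0,0,0.326, 1,0,0,0,0,0,0.326, 1,0,0,0,0,0,0.326, 1,0,0,0,0,0,0]' | grep -E "tool_rot|t:"
cat >> h.py <<'E'
CC=np.array([.534,.122]);TT=np.array([.0052,-.001,.296])
def tip():
    o=arm.observe();R=Rn.from_rotvec(o["tool_rot"]);return o["eef_pos"]+R.apply(TT)
def rel(bar,pts,psi=-23,tilt=0):
    """pts: list of (u,v,ztip) mm in bar frame; prints successive shift units from the present"""
    o=arm.observe();R=Rn.from_rotvec(o["tool_rot"]);_,R1=Rtool(np.radians(psi),0)
    t=tip();print("tip rel mm",((t[:2]-CC)*1000).round(1),"z",t[2].round(4),"turn",((R.inv()*R1).as_rotvec(degrees=True)/30).round(3),"t",o["t"],"F",o["wrist_force"].round(1))
    th=np.radians(bar);e=np.array([[np.cos(th),np.sin(th)],[-np.sin(th),np.cos(th)]])
    for u,v,z in pts:
        w=np.array([*(CC+(u*e[0]+v*e[1])/1000),z/1000])
        print((u,v,z),"shift",(R1.inv().apply(w-t)/.05).round(2));t=w
E
python3 - <<'E'
from h import *
rel(247,[(38,-18,180),(38,-18,96),(38,25,96),(38,25,125),(62,-18,125),(62,-18,96),(62,27,96),(62,27,150)])
E
```

```text
t: 10.98
tool_rot: [-0.634, -3.073, 0.004]
tip rel mm [-117.4   83.1] z 0.2921 turn [-0.007 -0.006 -0.011] t 10.975 F [ 0.4  0.1 -1.4]
(38, -18, 180) shift [-2.45 -1.37  2.24]
(38, -18, 96) shift [0.   0.   1.68]
(38, 25, 96) shift [-0.86  0.    0.  ]
(38, 25, 125) shift [-0.   -0.   -0.58]
(62, -18, 125) shift [ 0.86 -0.48 -0.  ]
(62, -18, 96) shift [0.   0.   0.58]
(62, 27, 96) shift [-0.9 -0.   0. ]
(62, 27, 150) shift [-0.   -0.   -1.08]
```

```bash
python3 -m creep '[1,-0.61,-0.34,0.4,0,0,-0.01, 1,-0.61,-0.34,0.6,0,0,0, 1,-0.61,-0.34,0.6,0,0,0, 1,-0.62,-0.35,0.64,0,0,0, 1,0,0,0,0,0,0, 1,0,0,0,0,0,0]' | tail -4
python3 - <<'E'
from h import *
rel(247,[(38,-18,180),(38,-18,96)])
E
```

```text
tool_rot: [-0.626, -3.075, 0.003]
wrist_force: [-0.0, -0.1, -1.2]
finger_gap: 0.202
grasp_force: 59.3
tip rel mm [-32.3 -27.6] z 0.1805 turn [-0.005 -0.006 -0.001] t 11.725 F [-0.  -0.1 -1.2]
(38, -18, 180) shift [-0.02  0.    0.01]
(38, -18, 96) shift [0.   0.   1.68]
```

```bash
python3 -m creep '[1,-0.02,0,0.6,0,0,0, 1,0,0,0.5,0,0,0, 1,0,0,0.35,0,0,0, 1,0,0,0.24,0,0,0, 1,0,0,0,0,0,0, 1,0,0,0,0,0,0]' | tail -4
python3 - <<'E'
from h import *
rel(247,[(38,-18,96),(38,25,96)])
E
```

```text
tool_rot: [-0.627, -3.077, 0.003]
wrist_force: [-0.1, 0.3, -1.6]
finger_gap: 0.203
grasp_force: 59.3
tip rel mm [-30.8 -27.9] z 0.0968 turn [-0.004 -0.002 -0.001] t 12.475 F [-0.1  0.3 -1.6]
(38, -18, 96) shift [ 0.01 -0.01  0.02]
(38, 25, 96) shift [-0.86  0.    0.  ]
```

```bash
python3 -m creep '[1,-0.12,0,0,0,0,0, 1,-0.12,0,0,0,0,0, 1,-0.12,0,0,0,0,0, 1,-0.12,0,0,0,0,0, 1,-0.12,0,0,0,0,0, 1,-0.13,0,0,0,0,0, 1,-0.13,0,0,0,0,0, 1,0,0,0,0,0,0]' | tail -4
python3 -m creep '[1,0,0,-0.6,0,0,0, 1,0.43,-0.24,-0.1,0,0,0, 1,0.43,-0.24,0,0,0,0, 1,0,0,0,0,0,0, 1,0,0,0,0,0,0]' | tail -4
python3 - <<'E'
from h import *
rel(247,[(62,-18,96),(62,27,96)])
im,d=arm.capture("wrist");P,u,v=cloud("wrist",d)
def slugs():pass
C2=np.array([.534,.120]);m=(P[:,2]>.1)&(P[:,2]<.116)&(np.hypot(*(P[:,:2]-C2).T)<.083)
img=np.zeros((400,400),np.uint8)
for x,y,_ in P[m]: cv2.circle(img,(int(round(200+(x-C2[0])*2000)),int(round(200-(y-C2[1])*2000))),2,255,-1)
n,l,st,ce=cv2.connectedComponentsWithStats(img)
for i in range(1,n):
    if st[i,4]>200: print("area mm2",st[i,4]/4,"centre mm",((ce[i]-200)/2*[1,-1]).round(1))
E
```

```text
tool_rot: [-0.628, -3.075, 0.004]
wrist_force: [0.4, -0.8, -1.8]
finger_gap: 0.201
grasp_force: 59.3
tool_rot: [-0.628, -3.076, 0.003]
wrist_force: [0.6, 0.9, -2.0]
finger_gap: 0.205
grasp_force: 59.4
tip rel mm [-40.2 -50.1] z 0.131 turn [-0.004 -0.003 -0.002] t 14.1 F [ 0.6  0.9 -2. ]
(62, -18, 96) shift [ 0.01 -0.    0.7 ]
(62, 27, 96) shift [-0.9 -0.   0. ]
area mm2 490.0 centre mm [21.4 53. ]
area mm2 492.5 centre mm [-56.5  24.5]
area mm2 2182.75 centre mm [-3.1  2.2]
area mm2 1939.0 centre mm [ 50.8 -17.2]
area mm2 184.5 centre mm [-28.9 -67.9]
```

Slug C has dropped and both large slugs stayed put. Next is D.

```bash
python3 -m creep '[1,0,0,0.35,0,0,0, 1,0,0,0.35,0,0,0, 1,0,0,0,0,0,0, 1,0,0,0,0,0,0]' | tail -3
python3 -m creep '[1,-0.12,0,0,0,0,0, 1,-0.13,0,0,0,0,0, 1,-0.13,0,0,0,0,0, 1,-0.13,0,0,0,0,0, 1,-0.13,0,0,0,0,0, 1,-0.13,0,0,0,0,0, 1,-0.13,0,0,0,0,0, 1,0,0,0,0,0,0]' | tail -4
python3 - <<'E'
from h import *
rel(247,[(62,27,96)])
rel(67,[(30,0,130),(55,-19,130),(55,-19,96),(54,25,96)])
E
```

```text
wrist_force: [-0.5, 0.8, -0.9]
finger_gap: 0.2
grasp_force: 59.2
tool_rot: [-0.628, -3.075, 0.004]
wrist_force: [-0.4, 0.8, -1.1]
finger_gap: 0.206
grasp_force: 59.4
tip rel mm [  0.7 -68.2] z 0.0954 turn [-0.006 -0.005 -0.002] t 15.65 F [-0.4  0.8 -1.1]
(62, 27, 96) shift [ 0.01  0.01 -0.01]
tip rel mm [  0.7 -68.2] z 0.0954 turn [-0.006 -0.005 -0.002] t 15.65 F [-0.4  0.8 -1.1]
(30, 0, 130) shift [ 0.55  1.85 -0.69]
(55, -19, 130) shift [-0.38  0.5   0.  ]
(55, -19, 96) shift [0.   0.   0.68]
(54, 25, 96) shift [ 0.88 -0.02 -0.  ]
```

```bash
python3 -m creep '[1,0,0,-0.69,0,0,0, 1,0.04,0.5,0,0,0,0, 1,0.04,0.7,0,0,0,0, 1,0.04,0.7,0,0,0,0, 1,0.05,0.45,0,0,0,0, 1,0,0,0,0,0,0, 1,0,0,0,0,0,0]' | tail -3
cat >> h.py <<'E'
def slugs():
    im,d=arm.capture("wrist");P,u,v=cloud("wrist",d)
    C2=np.array([.534,.120]);m=(P[:,2]>.1)&(P[:,2]<.116)&(np.hypot(*(P[:,:2]-C2).T)<.083)
    img=np.zeros((400,400),np.uint8)
    for x,y,_ in P[m]: cv2.circle(img,(int(round(200+(x-C2[0])*2000)),int(round(200-(y-C2[1])*2000))),2,255,-1)
    n,l,st,ce=cv2.connectedComponentsWithStats(img)
    for i in range(1,n):
        if st[i,4]>100: print("area mm2",st[i,4]/4,"centre mm",((ce[i]-200)/2*[1,-1]).round(1))
    return im,d
E
python3 - <<'E'
from h import *
rel(67,[(55,-19,96),(54,25,96)]); slugs()
E
```

```text
wrist_force: [-0.4, -0.8, -0.8]
finger_gap: 0.199
grasp_force: 59.4
tip rel mm [38.3 42.5] z 0.1298 turn [-0.008 -0.005 -0.003] t 16.525 F [-0.4 -0.8 -0.8]
(55, -19, 96) shift [-0.01  0.02  0.68]
(54, 25, 96) shift [ 0.88 -0.02 -0.  ]
area mm2 484.0 centre mm [21.6 53.4]
area mm2 489.0 centre mm [-56.2  24.9]
area mm2 2190.75 centre mm [-2.8  2.7]
area mm2 2201.75 centre mm [ 51.5 -19.5]
```

D has gone as well. Next is A.

```bash
python3 -m creep '[1,0,0,0.35,0,0,0, 1,0,0,0.33,0,0,0, 1,0,0,0,0,0,0, 1,0,0,0,0,0,0]' | tail -3
python3 -m creep '[1,0.12,0,0,0,0,0, 1,0.13,0,0,0,0,0, 1,0.13,0,0,0,0,0, 1,0.13,0,0,0,0,0, 1,0.13,0,0,0,0,0, 1,0.12,0,0,0,0,0, 1,0.12,0,0,0,0,0, 1,0,0,0,0,0,0]' | tail -4
python3 - <<'E'
from h import *
rel(157,[(59,-25,130),(59,-25,96),(57,22,96)]); slugs()
E
```

```text
wrist_force: [-0.9, 0.4, -1.4]
finger_gap: 0.201
grasp_force: 59.4
tool_rot: [-0.627, -3.075, 0.004]
wrist_force: [-0.5, 0.7, -2.5]
finger_gap: 0.202
grasp_force: 59.4
tip rel mm [-2.5 61. ] z 0.096 turn [-0.006 -0.006 -0.002] t 18.075 F [-0.5  0.7 -2.5]
(59, -25, 130) shift [ 0.66 -0.6  -0.68]
(59, -25, 96) shift [0.   0.   0.68]
(57, 22, 96) shift [-0.04 -0.94  0.  ]
area mm2 44.75 centre mm [-6.4 66. ]
area mm2 494.0 centre mm [-56.  25.]
area mm2 2195.75 centre mm [-2.5  2.7]
area mm2 1319.25 centre mm [ 44.4 -24.3]
```

```bash
python3 -m creep '[1,0,0,-0.68,0,0,0, 1,0.36,-0.3,0,0,0,0, 1,0.32,-0.3,0,0,0,0, 1,0,0,0,0,0,0, 1,0,0,0,0,0,0]' | tail -3
python3 - <<'E'
from h import *
rel(157,[(60,-25,96),(58,22,96)]); slugs()
E
```

```text
wrist_force: [-0.6, 0.3, -1.8]
finger_gap: 0.2
grasp_force: 59.5
tip rel mm [-43.7  46.7] z 0.1303 turn [-0.004 -0.003 -0.003] t 18.75 F [-0.6  0.3 -1.8]
(60, -25, 96) shift [ 0.03 -0.02  0.69]
(58, 22, 96) shift [-0.04 -0.94  0.  ]
area mm2 486.5 centre mm [-56.7  25. ]
area mm2 1368.25 centre mm [-10.3  -1.1]
```

```bash
python3 -m creep '[1,0.03,-0.02,0.35,0,0,0, 1,0,0,0.34,0,0,0, 1,0,0,0,0,0,0, 1,0,0,0,0,0,0]' | tail -3
python3 -m creep '[1,0,-0.13,0,0,0,0, 1,0,-0.13,0,0,0,0, 1,-0.01,-0.14,0,0,0,0, 1,-0.01,-0.14,0,0,0,0, 1,-0.01,-0.14,0,0,0,0, 1,-0.01,-0.14,0,0,0,0, 1,0,-0.14,0,0,0,0, 1,0,0,0,0,0,0]' | tail -4
python3 - <<'E'
from h import *
rel(157,[(58,22,96)]); slugs()
E
```

```text
wrist_force: [-1.0, 0.1, -1.7]
finger_gap: 0.202
grasp_force: 59.4
tool_rot: [-0.629, -3.074, 0.004]
wrist_force: [0.1, 0.3, -0.4]
finger_gap: 0.203
grasp_force: 59.4
tip rel mm [-64.    0.8] z 0.0958 turn [-0.006 -0.006 -0.004] t 20.3 F [ 0.1  0.3 -0.4]
(58, 22, 96) shift [-0.03  0.05 -0.  ]
area mm2 714.5 centre mm [-9.7 16.4]
area mm2 44.5 centre mm [-68.2   6.1]
area mm2 53.0 centre mm [ 73.  -28.6]
```

```bash
python3 -m creep '[1,0,0,-0.4,0,0,0, 1,0,0,-0.7,0,0,0, 1,0,0,-0.8,0,0,0, 1,0,0,-0.6,0,0,0, 1,0.4,0.2,0,0,0,0, 1,0.6,0.25,0,0,0,0, 1,0.4,0,0,0,0,0, 1,0,0,0,0,0,0]' | tail -3
python3 -m creep '[1,0,0,0,0,0,0]' | tail -3
python3 - <<'E'
from h import *
np.set_printoptions(precision=4,suppress=True)
rel(157,[(120,0,180),(95.5,0,180)]); im,d=slugs()
cv2.imwrite("pics/c.png",im[:,:,::-1]);np.save("c_d.npy",d)
P,u,v=cloud("wrist",d)
m=(abs(P[:,2]-.14)<.004)&(abs(np.hypot(*(P[:,:2]-CC).T)-.0875)<.012);Q=P[m]
from scipy.optimize import least_squares
s=least_squares(lambda p:np.hypot(Q[:,0]-p[0],Q[:,1]-p[1])-p[2],[*CC,.0875],loss="soft_l1",f_scale=.001);print("rim",m.sum(),s.x)
o=arm.observe();R=Rn.from_rotvec(o["tool_rot"]);L=R.inv().apply(P-o["eef_pos"])
for lo in np.arange(.18,.30,.02):
    q=L[(abs(L[:,0])<.04)&(abs(L[:,1])<.03)&(L[:,2]>=lo)&(L[:,2]<lo+.02)]
    if len(q)>5: print(lo.round(3),len(q),"x",np.percentile(q[:,0],[3,50,97]),"y",np.percentile(q[:,1],[3,50,97]),q[:,2].max())
E
```

```text
wrist_force: [0.7, 0.4, -1.3]
finger_gap: 0.201
grasp_force: 59.5
wrist_force: [1.2, 0.2, -0.8]
finger_gap: 0.203
grasp_force: 59.5
tip rel mm [-118.2   49.1] z 0.221 turn [-0.006 -0.003 -0.003] t 21.475 F [ 1.2  0.2 -0.8]
(120, 0, 180) shift [-0.16  0.02  0.82]
(95.5, 0, 180) shift [-0.49 -0.    0.  ]
rim 1071 [0.5333 0.121  0.0869]
0.18 454 x [0.0072 0.0096 0.0101] y [-0.0078  0.0005  0.0092] 0.1999884061490782
0.2 279 x [0.0092 0.0099 0.0103] y [-0.0068  0.0004  0.0079] 0.2198702433420917
0.22 210 x [0.0093 0.0101 0.0105] y [-0.0069  0.0004  0.0079] 0.2397666601176306
0.24 166 x [0.0097 0.0102 0.0106] y [-0.007   0.0003  0.0077] 0.25998383463015706
0.26 125 x [0.0099 0.0104 0.0108] y [-0.007   0.0003  0.0076] 0.27995559074028215
0.28 83 x [0.0098 0.0105 0.0108] y [-0.0071  0.0002  0.0076] 0.29554847237688736
```

View pics/c.png

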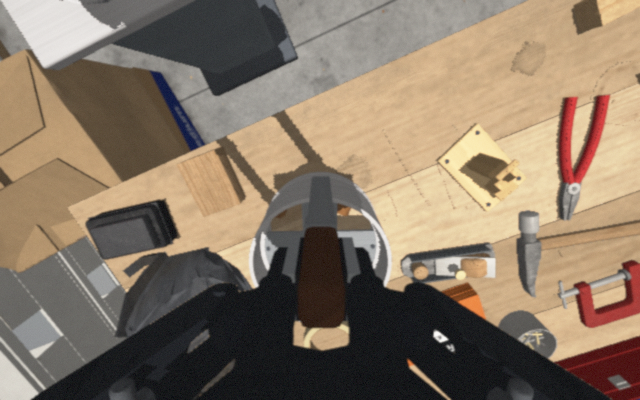

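The stirrer hides the interior here (drum at about (320,235)), so I'll step sideways to confirm the slug count.

```bash
python3 -m creep '[1,-0.3,0.6,-0.5,0,0,0, 1,-0.4,0.8,-0.5,0,0,0, 1,-0.4,0.8,-0.4,0,0,0, 1,0,0.2,0,0,0,0, 1,0,0,0,0,0,0, 1,0,0,0,0,0,0]' | tail -3
python3 - <<'E'
from h import *
np.set_printoptions(precision=4,suppress=True)
rel(157,[(120,0,200)]); im,d=slugs()
P,u,v=cloud("wrist",d)
img=np.zeros((600,600,3),np.uint8)
for (x,y,z) in P[np.hypot(*(P[:,:2]-CEN).T)<.1]:
    c=(60,60,60) if z<.07 else (255,255,255) if z<.096 else (0,140,255) if z<.115 else (0,90,0)
    cv2.circle(img,(int(300+(x-CEN[0])*3000),int(300-(y-CEN[1])*3000)),4,c,-1)
c=[int(x) for x in proj("wrist",[*CC,.1])];print(c)
x0=max(0,min(440,c[0]-100));y0=max(0,min(200,c[1]-100))
cr=cv2.resize(im[y0:y0+200,x0:x0+200,::-1],(400,400))
cv2.imwrite("pics/d_both.png",np.hstack([cr,cv2.resize(img,(400,400))]))
m=(abs(P[:,2]-.14)<.004)&(abs(np.hypot(*(P[:,:2]-CC).T)-.0875)<.012);Q=P[m]
from scipy.optimize import least_squares
s=least_squares(lambda p:np.hypot(Q[:,0]-p[0],Q[:,1]-p[1])-p[2],[*CC,.0875],loss="soft_l1",f_scale=.001);print("rim",m.sum(),s.x)
E
```

```text
wrist_force: [-0.6, -0.1, -1.5]
finger_gap: 0.204
grasp_force: 59.7
tip rel mm [-22.  137.4] z 0.29 turn [-0.009 -0.008 -0.004] t 22.275 F [-0.6 -0.1 -1.5]
(120, 0, 200) shift [ 0.92 -2.36  1.8 ]
area mm2 1996.25 centre mm [-3.2  3.1]
area mm2 1908.25 centre mm [ 51.2 -19. ]
[244, 197]
rim 1545 [0.534  0.1216 0.087 ]
```

View pics/d_both.png

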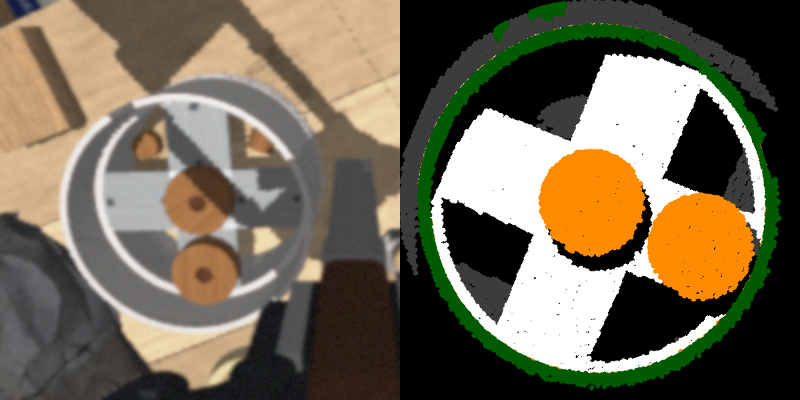

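Only the two large slugs are left on the floor, at (592,201) and (701,247) in the map, and the small ones show below through the openings. Now the clip.

```bash
sed -i 's/TT=np.array(.*/TT=np.array([.0064,.0003,.296])/' h.py
python3 -m creep '[1,0.3,0,0,0,0,0, 1,0.4,-0.4,0.3,0,0,0, 1,0.2,-0.7,0.5,0,0,0, 1,0,-0.7,0.5,0,0,0, 1,0,-0.5,0.4,0,0,0, 1,0,0,0,0,0,0, 1,0,0,0,0,0,0]' | tail -3
python3 - <<'E'
from h import *
rel(157,[(106,0,195),(106,0,102),(94,0,102)])
im,d=arm.capture("wrist");P,u,v=cloud("wrist",d)
q=P[np.hypot(*(P[:,:2]-CC).T)<.078];print("between",((q[:,2]>.06)&(q[:,2]<.082)).sum())
for cam in ["scene","side"]:
    im,d=arm.capture(cam)
    for n in ["stirrer_tip","stirrer_clip","stirrer_grip"]:
        print(cam,n,"model",np.round(proj(cam,tip()),1),[(round(r["p"],2),np.round(r["pixel"],1)) for r in arm.spot_point(cam,n)[:2]])
E
```

```text
wrist_force: [0.7, 0.7, -1.0]
finger_gap: 0.202
grasp_force: 59.7
tip rel mm [-108.    52.8] z 0.2071 turn [-0.001 -0.002 -0.002] t 23.2 F [ 0.7  0.7 -1. ]
(106, 0, 195) shift [-0.28 -0.13  0.24]
(106, 0, 102) shift [0.   0.   1.86]
(94, 0, 102) shift [-0.24  0.    0.  ]
between 0
scene stirrer_tip model [356.9 193.2] [(0.88, array([356.4, 195. ])), (0.26, array([334.1, 192.5]))]
scene stirrer_clip model [357.  193.3] [(0.81, array([358.9, 166.8])), (0.34, array([416.8, 174.1]))]
scene stirrer_grip model [357.  193.3] [(0.85, array([357., 153.]))]
side stirrer_tip model [365.2 159.6] [(0.62, array([364.3, 163.6]))]
side stirrer_clip model [365.2 159.6] [(0.74, array([364.8, 126.4])), (0.31, array([326.7, 269.2]))]
side stirrer_grip model [365.3 159.6] [(0.84, array([361.9, 109.3]))]
```

```bash
python3 -m creep '[1,-0.28,-0.13,0.3,0,0,0, 1,0,0,0.6,0,0,0, 1,0,0,0.6,0,0,0, 1,0,0,0.4,0,0,0, 1,0,0,0.2,0,0,0, 1,0,0,0,0,0,0, 1,0,0,0,0,0,0]' | tail -3
python3 - <<'E'
from h import *
rel(157,[(106,0,102),(94,0,102)])
E
python3 -m creep '[1,-0.06,0,0,0,0,0, 1,-0.06,0,0,0,0,0, 1,-0.04,0,0,0,0,0, 1,-0.02,0,0,0,0,0, 1,0,0,0,0,0,0, 1,0,0,0,0,0,0]' | tail -3
python3 - <<'E'
from h import *
rel(157,[(94,0,102)])
E
```

```text
wrist_force: [-0.4, -1.0, -1.5]
finger_gap: 0.202
grasp_force: 59.8
tip rel mm [-97.5  40.2] z 0.1015 turn [-0.004 -0.003 -0.003] t 24.525 F [-0.4 -1.  -1.5]
(106, 0, 102) shift [ 0.01  0.02 -0.01]
(94, 0, 102) shift [-0.24  0.    0.  ]
wrist_force: [0.5, 0.1, -0.9]
finger_gap: 0.202
grasp_force: 59.8
tip rel mm [-90.3  36.7] z 0.1008 turn [-0.006 -0.006 -0.002] t 25.275 F [ 0.5  0.1 -0.9]
(94, 0, 102) shift [-0.07  0.03 -0.02]
```

```bash
for i in 1; do python3 -m creep '[1,-0.03,0.03,0,0,0,0, 1,0,0,0,0,0,0]' | grep -E "force:|eef"; python3 -m creep '[1,-0.03,0,0,0,0,0, 1,0,0,0,0,0,0]' | grep -E "force:|eef";  python3 -m creep '[1,-0.03,0,0,0,0,0, 1,0,0,0,0,0,0]' | grep -E "force:|eef"; python3 -m creep '[1,-0.03,0,0,0,0,0, 1,0,0,0,0,0,0]' | grep -E "force:|eef"; done
python3 - <<'E'
from h import *
rel(157,[(94,0,102)])
E
```

```text
eef_pos: [0.4529, 0.1573, 0.3969]
wrist_force: [-0.3, 0.3, -1.4]
grasp_force: 59.8
eef_pos: [0.4542, 0.1566, 0.3968]
wrist_force: [-0.2, 0.1, -2.6]
grasp_force: 59.8
eef_pos: [0.4554, 0.156, 0.3967]
wrist_force: [-1.1, -0.7, -0.8]
grasp_force: 59.8
eef_pos: [0.4562, 0.1557, 0.3967]
wrist_force: [-2.7, 1.3, 1.0]
grasp_force: 60.1
tip rel mm [-85.4  36.2] z 0.1008 turn [-0.006 -0.01  -0.003] t 26.275 F [-2.7  1.3  1. ]
(94, 0, 102) shift [ 0.02  0.   -0.02]
```

Contact with the wall is at the expected radius. I'll back off about 1 mm and press down in stages.

```bash
python3 -m creep '[1,0.015,0,0,0,0,0, 1,0,0,0.2,0,0,0, 1,0,0,0.2,0,0,0, 1,0,0,0.1,0,0,0, 1,0,0,0,0,0,0]' | grep -E "force:|eef"; python3 -m creep '[1,0,0,0.1,0,0,0, 1,0,0,0.1,0,0,0, 1,0,0,0,0,0,0]' | grep -E "force:|eef"
python3 -m creep '[1,0,0,0.08,0,0,0, 1,0,0,0.08,0,0,0, 1,0,0,0,0,0,0]' | grep -E "force:|eef"
python3 - <<'E'
from h import *
rel(157,[(94,0,42)])
E
```

```text
eef_pos: [0.4556, 0.1556, 0.3705]
wrist_force: [-4.5, 1.5, -4.8]
grasp_force: 59.6
eef_pos: [0.4555, 0.1559, 0.3621]
wrist_force: [-5.4, 3.0, 2.0]
grasp_force: 60.6
eef_pos: [0.4555, 0.1561, 0.3549]
wrist_force: [-7.6, 3.8, 6.0]
grasp_force: 61.0
tip rel mm [-85.6  36.9] z 0.0589 turn [-0.003 -0.008 -0.003] t 27.65 F [-7.6  3.8  6. ]
(94, 0, 42) shift [ 0.02 -0.01  0.34]
```

```bash
python3 -m creep '[1,0.02,0,0.08,0,0,0, 1,0,0,0.08,0,0,0, 1,0,0,0,0,0,0]' | grep -E "force:|eef"; python3 -m creep '[1,0,0,0.06,0,0,0, 1,0,0,0.06,0,0,0, 1,0,0,0,0,0,0]' | grep -E "force:|eef"
python3 - <<'E'
from h import *
rel(157,[(94,0,42)])
E
```

```text
eef_pos: [0.455, 0.1564, 0.3465]
wrist_force: [-6.0, 3.8, 4.3]
grasp_force: 60.8
eef_pos: [0.4549, 0.1564, 0.3407]
wrist_force: [-5.8, 2.7, 4.1]
grasp_force: 60.9
tip rel mm [-85.9  37.1] z 0.0447 turn [-0.003 -0.006 -0.003] t 28.4 F [-5.8  2.7  4.1]
(94, 0, 42) shift [ 0.01 -0.01  0.05]
```

```bash
for i in 1; do python3 -m creep '[1,0,0,0.04,0,0,0, 1,0,0,0,0,0,0]' | grep -E "t_force|eef"; python3 -m creep '[1,0,0,0.04,0,0,0, 1,0,0,0,0,0,0]' | grep -E "t_force|eef";  python3 -m creep '[1,0,0,0.04,0,0,0, 1,0,0,0,0,0,0]' | grep -E "t_force|eef"; done
```

```text
eef_pos: [0.4548, 0.1564, 0.3398]
wrist_force: [-9.3, 2.9, 11.3]
eef_pos: [0.4547, 0.1564, 0.3397]
wrist_force: [-10.9, 1.3, 23.2]
eef_pos: [0.4545, 0.1564, 0.3396]
wrist_force: [-14.8, 1.3, 34.8]
```

The block has seated: the force climbs with no further travel. I'll relieve the preload, then open.

```bash
python3 -m creep '[1,0,0,-0.1,0,0,0, 1,0,0,0,0,0,0]' | grep -E "t_force|eef"; python3 -m creep '[0.2,0,0,0,0,0,0, -0.2,0,0,0,0,0,0, -1,0,0,0,0,0,0, -1,0,0,0,0,0,0, -1,0,0,0,0,0,0, -1,0,0,0,0,0,0]' | grep -E "force|eef|gap"
python3 - <<'E'
from h import *
np.set_printoptions(precision=4,suppress=True)
for cam in ["scene","side"]:
    im,d=arm.capture(cam);c=[int(x) for x in proj(cam,[.48,.14,.14])]
    cr=cv2.resize(im[c[1]-65:c[1]+65,c[0]-65:c[0]+65,::-1],(400,400),interpolation=cv2.INTER_CUBIC)
    out=cr if cam=="scene" else np.hstack([out,cr])
    for n in ["stirrer_tip","stirrer_clip","stirrer_grip"]:
        print(cam,n,[(round(r["p"],2),np.round(r["pixel"],1)) for r in arm.spot_point(cam,n)[:1]])
cv2.imwrite("pics/e.png",out)
im,d=arm.capture("wrist");P,u,v=cloud("wrist",d)
o=arm.observe();R=Rn.from_rotvec(o["tool_rot"]);L=R.inv().apply(P-o["eef_pos"])
for lo in np.arange(.1,.30,.02):
    q=L[(abs(L[:,0])<.02)&(abs(L[:,1])<.015)&(L[:,2]>=lo)&(L[:,2]<lo+.02)]
    if len(q)>5: print(lo.round(3),len(q),"x",np.percentile(q[:,0],[3,50,97]),"y",np.percentile(q[:,1],[3,50,97]),q[:,2].max())
E
```

```text
eef_pos: [0.4547, 0.1563, 0.3402]
wrist_force: [-7.1, 2.0, 7.7]
eef_pos: [0.4551, 0.156, 0.3388]
wrist_force: [0.5, 0.3, 0.1]
finger_gap: 1.002
grasp_force: 0.0
scene stirrer_tip [(0.81, array([349.7, 224.1]))]
scene stirrer_clip [(0.83, array([350.5, 202.6]))]
scene stirrer_grip [(0.7, array([348.8, 190.7]))]
side stirrer_tip [(0.6, array([356. , 214.1]))]
side stirrer_clip [(0.5, array([356.5, 186. ]))]
side stirrer_grip [(0.86, array([352.7, 168. ]))]
0.1 32 x [0.0079 0.0083 0.0087] y [-0.013   0.0079  0.0147] 0.1009424379819182
0.12 2753 x [-0.0067  0.0057  0.0109] y [-0.0068  0.0014  0.0094] 0.13999142751407673
0.14 860 x [0.0074 0.0103 0.011 ] y [-0.0071  0.001   0.0094] 0.15995760686446353
0.16 593 x [0.0074 0.0102 0.0109] y [-0.0072  0.001   0.0092] 0.17994955824278194
0.18 598 x [-0.0033  0.0101  0.0108] y [-0.0137  0.0005  0.0136] 0.19997611406054172
0.2 454 x [0.0009 0.0101 0.0107] y [-0.0143 -0.0002  0.0142] 0.21999161922934127
0.22 364 x [0.0008 0.0098 0.0106] y [-0.0142 -0.0003  0.0142] 0.23998396412040324
0.24 293 x [0.0008 0.0099 0.0106] y [-0.0141 -0.0004  0.0142] 0.25999269671616826
0.26 222 x [0.0008 0.0098 0.0105] y [-0.0142 -0.0005  0.0141] 0.2799511239254053
0.28 154 x [0.0007 0.0019 0.0104] y [-0.014   0.0002  0.0141] 0.2999950661974057
```

View pics/e.png

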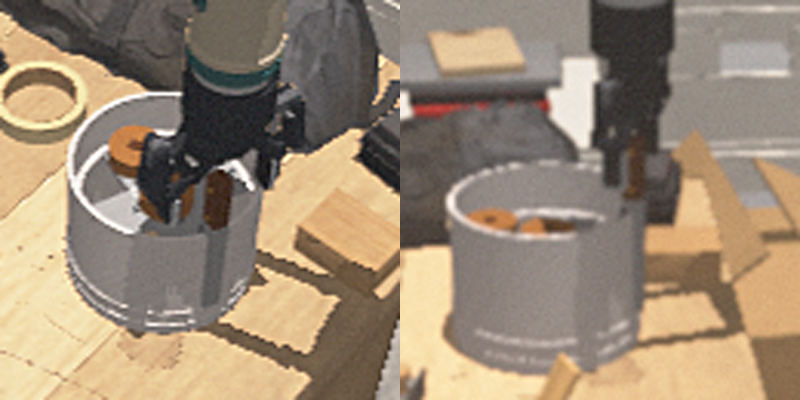

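The stirrer hangs upright on the outside of the drum, handle at about (215,200) in the left half and (633,165) in the right half. The fingers are open. I'll retreat straight up and check.

```bash
python3 -m creep '[-1,0,0,-0.2,0,0,0, -1,0,0,-0.5,0,0,0, -1,0,0,-0.8,0,0,0, -1,0,0,-0.8,0,0,0, -1,0,0,-0.7,0,0,0, -1,0.4,0,-0.4,0,0,0, -1,0.4,0,0,0,0,0, -1,0,0,0,0,0,0]' | grep -E "force|eef|gap"
python3 - <<'E'
from h import *
np.set_printoptions(precision=4,suppress=True)
im,d=slugs();cv2.imwrite("pics/f.png",im[:,:,::-1])
P,u,v=cloud("wrist",d)
a=np.radians(157);e1=np.array([np.cos(a),np.sin(a)]);e2=np.array([-e1[1],e1[0]])
D=P[:,:2]-CC;U=D@e1;V=D@e2
m=(abs(V)<.02)&(U>.065)&(U<.12)&(P[:,2]>.148);print("handle n",m.sum(),"top z",np.percentile(P[m,2],98),"u",np.percentile(U[m],[2,98]),"v",np.percentile(V[m],[2,98]))
for lo in np.arange(.03,.22,.02):
    k=(abs(V)<.014)&(U>.08)&(U<.125)&(P[:,2]>=lo)&(P[:,2]<lo+.02)
    if k.sum()>5: print(lo.round(2),k.sum(),"u",np.percentile(U[k],[50,95]),"v",np.median(V[k]))
print(arm.observe()["wrist_force"],arm.observe()["t"])
E
```

```text
eef_pos: [0.4172, 0.1723, 0.5086]
wrist_force: [-0.1, -0.2, -0.1]
finger_gap: 1.0
grasp_force: 0.0
area mm2 2067.5 centre mm [-2.8  2.3]
area mm2 1991.25 centre mm [ 51.6 -19.9]
handle n 710 top z 0.21360457985543224 u [0.0787 0.0965] v [-0.0096  0.0077]
0.03 38 u [0.0879 0.0964] v -0.002404148596040184
0.05 65 u [0.0958 0.0965] v -0.00028028663546875735
0.07 78 u [0.0959 0.0964] v 0.00029528155971453085
0.09 92 u [0.0957 0.0963] v 0.0008444338050166162
0.11 97 u [0.096  0.0965] v -0.0004829643100972782
0.13 124 u [0.0959 0.0965] v 0.0005654325167970662
0.15 107 u [0.0959 0.0965] v -0.0006356739308770336
0.17 104 u [0.096  0.0966] v -0.0007084513585346787
0.19 161 u [0.0958 0.0964] v -0.0007915068592283039
0.21 291 u [0.0882 0.0951] v -0.0017318437341961768
[ 0.3457 -0.459  -0.0459] 31.65
```

View pics/f.png

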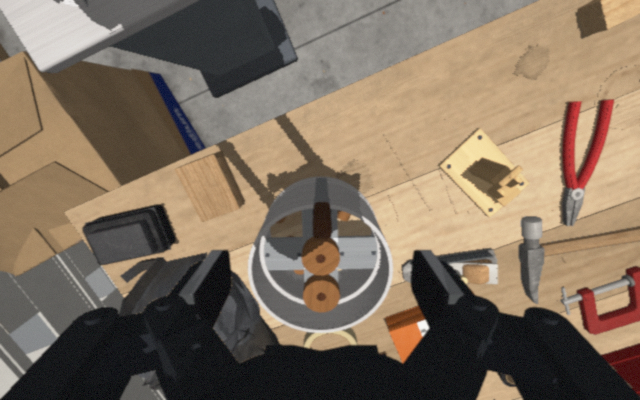

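The view shows the stirrer hanging upright on the wall at (322,215) and the two large slugs at (320,258) and (320,295). The handle top is 213.6 mm high, which puts the clip mouth at about 141.6 mm, fully home. The arm touches nothing, so I'm handing in.

```bash
python3 -c "
from bench import arm
print(arm.close_job())"
```

```text
the job is handed in; nothing more can be done
None
```

I handed the job in at about 32 s: all four small slugs dropped through, both large ones stayed on the sieve, and the stirrer was left clipped fully home and upright on the outside of the drum; the hand-in returned no verdict.

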